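Press the ratchet handle home in its cutout tray

ROBOT

A 6-joint arm with a two-finger parallel gripper is mounted at the origin on a cart in front of the work surface, level with it; the furniture and walls round the work are solid. World frame = base frame: x ahead of the robot, y to its left, z up, the work surface at z = 0. Lengths are in m, angles in degrees, forces in N, time in s.
With the tool pointing down it reaches from about 0.4 to 0.825 m from the base axis. Payload 7 kg.
Tool frame: the origin (TCP) lies midway between the tips of the shut fingers; the grasp point (between the pads) lies 19 mm behind it; z points along the fingers, y is the direction in which the jaws open and shut (so a half turn about z gives the same grasp; the last joint's range is limited). The gripper opens to 88 mm and grips with 3 to 60 N. Pads are 19 mm wide; open, the fingers measure 130 mm over their backs; the gripper's body (78 mm by 193 mm) begins 47 mm behind the grasp point.
Start: joints at [-56.545, 20.546, 0.682, 0, -70.136, -16.507], TCP at [0.197, -0.646, 0.227] pointing down, gripper open.
Joint ranges: [-176.03, 176.03], [-82.01, 121.73], [-58.28, 71.71], [-173.87, 95.51], [-174.79, -0.11], [-173.66, 173.66]. Speed limits (degrees/s): [136.94, 136.94, 172.46, 180, 180, 180].

INTERFACE

Orientations are given as [roll, pitch, yaw] about the fixed x, y, z axes, in that order (R = Rz(yaw) Ry(pitch) Rx(roll)).
In Python, from plant import get_state, capture, close_job gives the robot as it stands.
- The arm moves only by the tool apply_moves, never from a script. Its argument "commands" is a list of rows, each an object with "grip": the opening, from 0 (shut) to 1 (fully open); "dp": the shift along the tool's x, y, z in mm, a list of three; "yaw": the turn about the tool's z in rad. A call has 1 to 12 rows; each row is the pose to reach, as a shift and turn from the pose commanded when the call began, along the tool's axes at that moment; what a row does not reach only later rows make up. A row lasts 1/8 s, in which the tool goes at most 62.5 mm and 10.7 degrees, less where a joint would pass 70% of its speed; a pose out of reach is approached as far as the arm can. A call with a gripper value outside its range is refused whole. The fingers move at their own pace and stop on an object; "newtons" is the grip in N (left out, the last holds). Time passes only in rows, so rows that repeat a pose let the fingers close. It gives the time, the measured TCP pose, the force and the opening at its end, in the units of the state.
- get_state(): the state, without advancing time (a new reading comes with each control period).
- capture(name): name is "side" or "top" or "wrist"; returns a dict with "color" (480x640x3 uint8, red, green, blue), "camera_matrix" (3x3 intrinsics, pixels), "xyz" and "rotation" of the camera in the world; the wrist camera has in their place "T_tool_cam" (4x4, takes a point from camera to tool coordinates, whose origin is the TCP and whose axes are the flange's). Camera axes: x right, y up, looking along -z (the intrinsics and any distortion apply to the point x, -y, -z); pixel columns grow to the right and rows downward; lengths in m; the calibration is good to about 2 mm. A picture is of the moment at which its call begins: read the wrist's pose just before it. There is no depth.
- close_job(): hands the job in, once; it reports no verdict.
The state is a dict: "time_s": time; "joints": joint angles; "qd": joint speeds; "joint_torque": joint torques, N m; "tcp_pos": TCP position; "eef_rot": TCP orientation; "contact_force": force on the tool from outside, world axes, zero at the start; "moment": the same for the moment, N m; "gripper_width": finger opening in m.
Only numpy, scipy, OpenCV 4.12 (cv2) and the standard library are available. Lean on these libraries where they do the work, as an engineer would, in place of code of your own. Each camera call takes 0.05 s, during which the arm holds its last target.

TASK

Put the ratchet handle away in its cutout tray: turn it so that its round head matches the round recess, lay it in, and press the grip down past the sprung rollers until the whole tool is fully home. Leave the petri dish, the timer and the tape roll where they are.

Things in the scene. Friction and masses are not known exactly. Their poses are not given: they have to be found in the camera images.
- ratchet_grip (a point): Middle of the grip of the loose ratchet handle, on its centre line, 12 mm above what it lies flat on; grasp here. Axes are the tool's: x along it to the head, z up (either face may be up). Black round grip 24 mm thick, x = -65 to +24 mm; steel neck 14 mm thick; steel disc head. Length 161 mm; balance point about x = +10 mm; 0.15 to 0.31 kg.
- ratchet_head (a point): Centre of the ratchet's head, a steel disc 42 mm across and 24 mm high, half-way up; 75 mm from ratchet_grip along the tool's x; axes as ratchet_grip.
- ratchet_tail (a point): Point on the centre line of the grip's rear part, 45 mm behind ratchet_grip (tool x = -45 mm), the part that the rollers hold; axes as ratchet_grip.
- tray: Grey tray, fixed. Origin on the table; x points to the head end, z up. Spans x -90 to +116, y -55 to +55 mm; deck 26 mm high, recess floors 6 mm. The recess along y = 0 has the ratchet's outline, some 2 mm wider each side. From x = -28 to +28 mm a finger channel crosses the whole tray at the 6 mm floor, room to hold the grip. Six small bits stand 7 mm above the deck at x = +107 mm.
- nest_grip (a point): Where ratchet_grip belongs when the tool is home: tray x = 0, y = 0, 18 mm above the table, in the finger channel; the tray's axes. Home, the tool lies level, its centre line 18 mm and its top 30 mm above the table, 4 mm proud of the deck.
- nest_head (a point): Where ratchet_head belongs when the tool is home: tray x = +75 mm, 18 mm above the table, centre of the round recess (47 mm across). The neck slot (20 mm wide) leads to it from x = +28 mm.
- nest_clip (a point): Where ratchet_tail belongs when home: tray x = -45 mm, 18 mm above the table, in the 28 mm wide grip slot (x -69 to -28 mm). A steel roller each side, 22 mm above the table, is sprung inwards; gap 20 mm. A grip laid in stays up on them, its centre line there about 30 mm above the table; about 10 N straight down here pushes it through and it snaps home.
- petri: Round petri dish, 90 mm across, 16 mm high, a bystander; origin at the centre of its underside.
- timer: White bench timer, 70 x 62 x 21 mm, a bystander; origin at the centre of its underside.
- tape: Roll of tape lying flat, 85 mm across, 19 mm high, a bystander; origin at the centre of its underside.
- ratchet: The whole ratchet handle (see ratchet_grip); origin at the underside, 12 mm below ratchet_grip, same axes.
Mind the look-alikes: they are no part of the job. What is shaped like the ratchet but turquoise is not meant.

How it is judged (in metres and radians):
At the end, for the whole second after the job is handed in: The ratchet's head and rear grip lie within 6 mm sideways of their places in the recess, and both are down to within 3.5 mm of the fully home height; the tool is at rest (horizontal distance between ratchet_head and nest_head below 0.006 m and horizontal distance between ratchet_tail and nest_clip below 0.006 m and z of each of ratchet_head, ratchet_tail in the frame of tray below 0.0215 m and linear speed of ratchet below 0.01 m/s); the robot touches nothing.
It fails at once if the petri dish, timer or tape roll is moved by more than 3 cm (distance of any of petri, timer, tape from where it was at the start of the episode above 0.03 m).
It also fails if it takes over 45 s, if anything falls off the work surface, if the arm or the gripper's body presses on something with over 40 N, if the wrist force passes 120 N, or if a joint passes its speed limit or range.

## Working session

There is one attempt and no reset: what is moved stays moved. The work goes in short steps, Python scripts to look and compute and a tool call to move; the robot and the scene stay as the last step left them, time stands still between calls to the robot, and variables do not carry over. Pictures are saved under pics/ and viewed, and the job is handed in when it is done.

Besides the shell and the picture viewer there is one more tool, called after "Emit:" as name(argument=value, ...), one argument or row to a line, values as JSON. apply_moves: Moves the arm, as the interface text tells. Its arguments: {"type":"object","properties":{"commands":{"type":"array","items":{"type":"object","properties":{"grip":{"type":"number"},"dp":{"type":"array","items":{"type":"number"}},"yaw":{"type":"number"}}}},"newtons":{"type":"number"}},"required":["commands"]}

```bash
mkdir -p pics; python3 - <<'E'
from plant import get_state,capture
import cv2,pickle
s=get_state();print(s)
for n in("top","side"):
    c=capture(n);cv2.imwrite(f"pics/{n}0.png",c["color"][:,:,::-1]);pickle.dump(c,open(f"{n}0.pkl","wb"));print({k:v for k,v in c.items() if k!="color"})
E
```

```text
{'time_s': 0.0, 'joints': array([-5.65459953e+01,  2.05924657e+01,  6.33205017e-01, -1.91883304e-02,
       -7.01367634e+01, -1.65080531e+01]), 'qd': array([ 0.03228535, -0.05988321, -0.10200227,  0.03887988, -0.1548923 ,
       -0.03346518]), 'joint_torque': array([ 5.71624514e-04, -5.82714808e+01,  2.93048948e+01,  6.99693918e+00,
        6.80900455e-03, -1.78523433e-04]), 'tcp_pos': array([ 0.19657562, -0.64522152,  0.22560968]), 'eef_rot': array([ 1.79902808e+02, -9.99317917e-03, -1.63060575e+02]), 'contact_force': array([ 0.50709381, -0.41418872,  0.40664249]), 'moment': array([-0.00692091, -0.03574764,  0.01579153]), 'gripper_width': 0.0876147441326893}
{'camera_matrix': array([[610.49053434,   0.        , 319.56140412],
       [  0.        , 610.49053434, 237.30917795],
       [  0.        ,   0.        ,   1.        ]]), 'xyz': array([0.47026423, 0.04887543, 1.41677671]), 'rotation': array([  4.044312  ,   0.18848723, -89.84868522])}
{'camera_matrix': array([[442.00252886,   0.        , 325.40401393],
       [  0.        , 442.00252886, 245.1688855 ],
       [  0.        ,   0.        ,   1.        ]]), 'xyz': array([0.34561995, 0.94323912, 0.64924498]), 'rotation': array([  58.35185135,   -0.86031991, -167.02778897])}
```

View pics/top0.png

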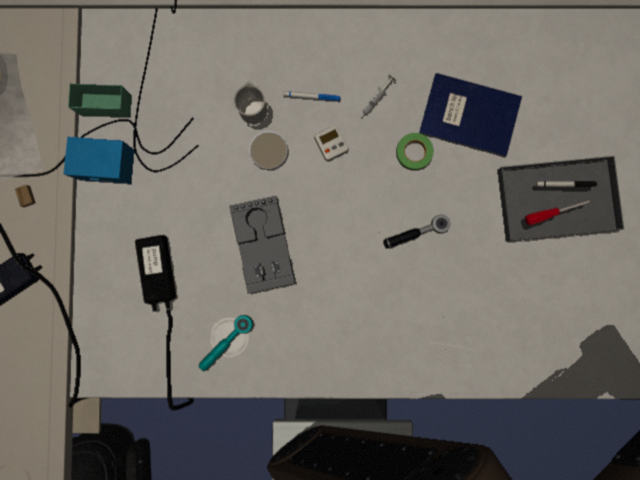

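View pics/side0.png

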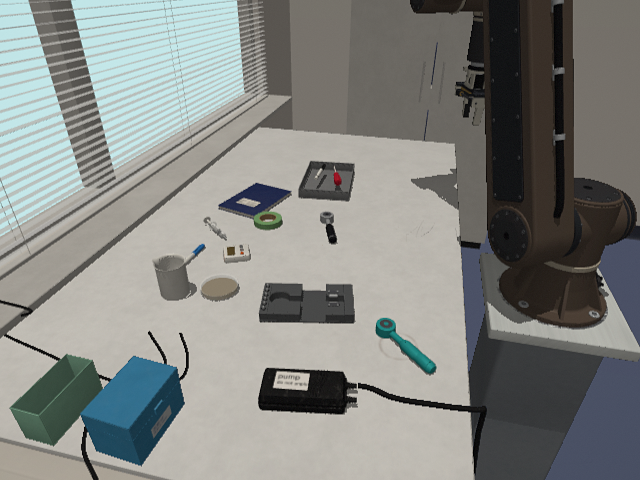

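The top view shows the black ratchet with its grip near (402,238) and its head near (441,224). The tray spans about (230..296, 196..293), with its head end towards the top of the picture. I'll zoom in to measure.

```bash
cat > h.py <<'E'
import numpy as np,cv2,pickle
from scipy.spatial.transform import Rotation as R
def cam(c,st=None):
    if "T_tool_cam" in c:
        T=np.eye(4);T[:3,:3]=R.from_euler('xyz',st["eef_rot"],degrees=True).as_matrix();T[:3,3]=st["tcp_pos"];T=T@c["T_tool_cam"]
        return c["camera_matrix"],T[:3,:3],T[:3,3]
    return c["camera_matrix"],R.from_euler('xyz',c["rotation"],degrees=True).as_matrix(),c["xyz"]
def unproj(c,px,z,st=None):
    K,Rm,t=cam(c,st);px=np.atleast_2d(px)
    d=np.c_[(px[:,0]-K[0,2])/K[0,0],-(px[:,1]-K[1,2])/K[1,1],-np.ones(len(px))]@Rm.T
    return t+d*((z-t[2])/d[:,2])[:,None]
def proj(c,P,st=None):
    K,Rm,t=cam(c,st);q=(np.atleast_2d(P)-t)@Rm
    return np.c_[K[0,0]*q[:,0]/-q[:,2]+K[0,2],K[1,1]*-q[:,1]/-q[:,2]+K[1,2]]
E
python3 - <<'E'
from h import *
c=pickle.load(open("top0.pkl","rb"));im=c["color"][:,:,::-1]
print(c.keys())
a=cv2.resize(im[185:305,220:310],None,fx=5,fy=5,interpolation=cv2.INTER_CUBIC)
b=cv2.resize(im[205:260,375:460],None,fx=8,fy=8,interpolation=cv2.INTER_CUBIC)
cv2.imwrite("pics/tray.png",a);cv2.imwrite("pics/rat.png",b)
for p in [(402,238),(441,224),(230,205),(277,196),(296,284),(249,293)]:print(p,unproj(c,p,.018)[0].round(4))
E
```

```text
dict_keys(['color', 'camera_matrix', 'xyz', 'rotation'])
(402, 238) [ 0.568  -0.1355  0.018 ]
(441, 224) [ 0.6005 -0.2254  0.018 ]
(230, 205) [0.6434 0.2605 0.018 ]
(277, 196) [0.6645 0.1522 0.018 ]
(296, 284) [0.4621 0.1073 0.018 ]
(249, 293) [0.4413 0.2145 0.018 ]
```

View pics/tray.png

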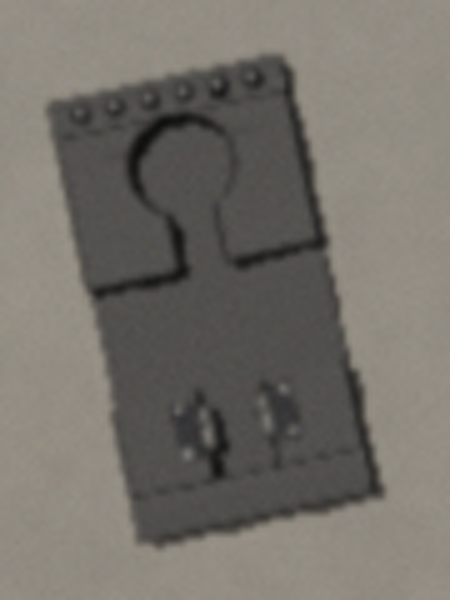

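View pics/rat.png

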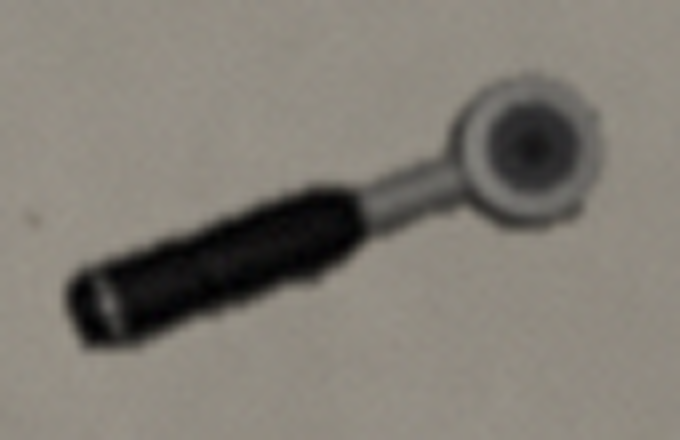

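The enlarged crop puts the head centre at (441.6,223.5) and the grip end near (384.8,244). In the tray crop, the deck corners are about (50,103), (287,60), (380,493) and (142,543), and the recess centre is about (184,165).

```bash
python3 - <<'E'
from h import *
c=pickle.load(open("top0.pkl","rb"))
o=lambda p,f,off:(np.array(p)+.5)/f-.5+off
h=unproj(c,o([533,148],8,[375,205]),.024)[0];t=unproj(c,o([76,310],8,[375,205]),.012)[0]
print(h,t,np.linalg.norm((h-t)[:2]))
d=(h-t)[:2];d/=np.linalg.norm(d);print("yaw",np.degrees(np.arctan2(d[1],d[0])),"grip",h[:2]-.075*d)
k=unproj(c,o([[50,103],[287,60],[380,493],[142,543]],5,[220,185]),.026)[:,:2]
M=np.array([[116,55],[116,-55],[-90,-55],[-90,55]])/1000.
A=M-M.mean(0);B=k-k.mean(0);H=A.T@B;th=np.arctan2(H[0,1]-H[1,0],H.trace())
Rm=np.array([[np.cos(th),-np.sin(th)],[np.sin(th),np.cos(th)]]);tt=k.mean(0)-Rm@M.mean(0)
print("tray",tt,np.degrees(th),"res",(k-(M@Rm.T+tt))*1000,"recess pred",Rm@[.075,0]+tt, unproj(c,o([184,165],5,[220,185]),.026)[0])
E
```

```text
[ 0.60209531 -0.22464619  0.024     ] [ 0.55606493 -0.09491517  0.012     ] 0.13765513078463543
yaw -70.46460396561295 grip [ 0.57701613 -0.15396356]
tray [0.53950965 0.18114793] 12.188147557572538 res [[ 0.63083745  0.83148214]
 [-2.48837186 -0.23385601]
 [ 0.77863581 -0.51068105]
 [ 1.07889861 -0.08694509]] recess pred [0.61281912 0.19698213] [0.61348085 0.1984596  0.026     ]
```

Emit:
apply_moves(
  commands=[
    {"grip": 1, "dp": [-507, 359, 0], "yaw": -1.616},
    {"grip": 1, "dp": [-507, 359, 0], "yaw": -1.616},
    {"grip": 1, "dp": [-507, 359, 0], "yaw": -1.616},
    {"grip": 1, "dp": [-507, 359, 0], "yaw": -1.616},
    {"grip": 1, "dp": [-507, 359, 0], "yaw": -1.616},
    {"grip": 1, "dp": [-507, 359, 0], "yaw": -1.616},
    {"grip": 1, "dp": [-507, 359, 0], "yaw": -1.616},
    {"grip": 1, "dp": [-507, 359, 0], "yaw": -1.616},
    {"grip": 1, "dp": [-507, 359, 0], "yaw": -1.616},
    {"grip": 1, "dp": [-507, 359, 0], "yaw": -1.616},
    {"grip": 1, "dp": [-507, 359, 0], "yaw": -1.616},
    {"grip": 1, "dp": [-507, 359, 0], "yaw": -1.616},
  ],
)

```text
time_s: 1.6
tcp_pos: [0.5767, -0.1542, 0.226]
eef_rot: [179.9, 0.0, -70.4]
contact_force: [-0.9, -0.0, -0.4]
gripper_width: 0.0881
```

```bash
cat > snap.py <<'E'
import sys
from h import *
from plant import get_state,capture
s=get_state();c=capture("wrist");n=sys.argv[1]
cv2.imwrite(f"pics/{n}.png",c["color"][:,:,::-1]);pickle.dump((c,s),open(n+".pkl","wb"))
print(s["time_s"],s["tcp_pos"],s["eef_rot"],s["joints"].round(1),s["contact_force"],s["gripper_width"])
E
python3 snap.py w1
```

```text
1.6 [ 0.57671901 -0.15421712  0.22598873] [ 1.79931925e+02  2.58105191e-02 -7.04182312e+01] [  3.8  13.3  -9.5  -0.  -67.2  15.8] [-9.22089469e-01 -2.41949977e-04 -4.26967580e-01] 0.08806190786705867
```

View pics/w1.png

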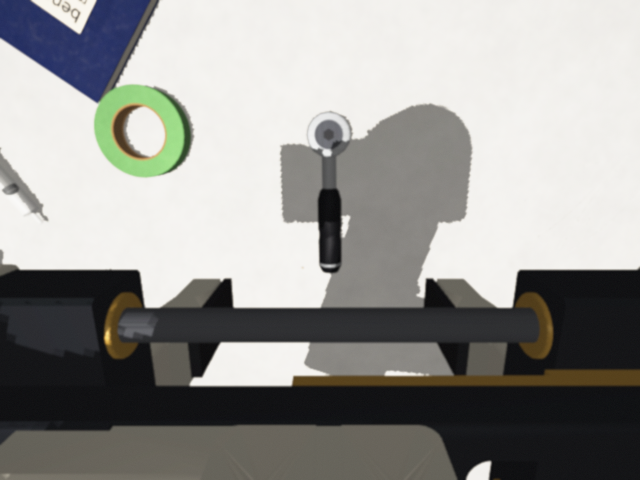

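In the wrist view the head disc's top is centred near (329,133) and the grip end is near (330,271), with the tool nearly vertical in the picture. I'll refine the pose from this.

```bash
python3 - <<'E'
from h import *
c,s=pickle.load(open("w1.pkl","rb"))
h=unproj(c,[328.8,131.5],.024,s)[0];t=unproj(c,[330,271],.010,s)[0]
print(c["T_tool_cam"].round(3).tolist())
print(h,t,np.linalg.norm((h-t)[:2]))
d=(h-t)[:2];d/=np.linalg.norm(d);print("yaw",np.degrees(np.arctan2(d[1],d[0])),"grip",h[:2]-.075*d)
q=proj(c,[[*(h[:2]-.075*d),.012]],s);print(q)
cv2.imwrite("pics/w1c.png",cv2.resize(c["color"][90:290,270:390,::-1],None,fx=3,fy=3,interpolation=cv2.INTER_CUBIC))
E
```

```text
[[0.001, 0.966, 0.258, 0.07], [1.0, -0.0, -0.002, -0.0], [-0.002, 0.258, -0.966, -0.159], [0.0, 0.0, 0.0, 1.0]]
[ 0.60210911 -0.22970218  0.024     ] [ 0.55279149 -0.09561925  0.01      ] 0.142865182514441
yaw -69.80575918635117 grip [ 0.57621882 -0.1593126 ]
[[329.44229793 208.63375694]]
```

View pics/w1c.png

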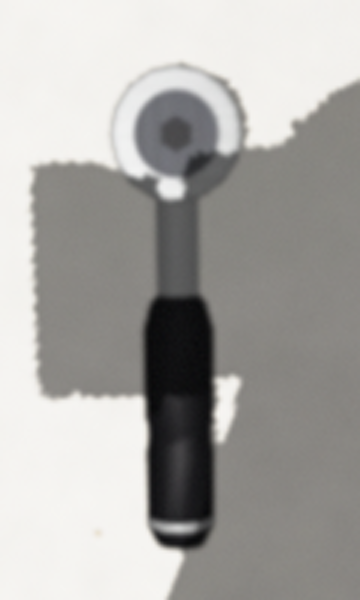

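Emit:
apply_moves(
  commands=[
    {"grip": 1, "dp": [2, 0, 50], "yaw": -0.01},
    {"grip": 1, "dp": [2, 0, 100], "yaw": -0.01},
    {"grip": 1, "dp": [2, 0, 150], "yaw": -0.01},
    {"grip": 1, "dp": [2, 0, 185], "yaw": -0.01},
    {"grip": 1, "dp": [2, 0, 205], "yaw": -0.01},
    {"grip": 1, "dp": [2, 0, 216], "yaw": -0.01},
    {"grip": 1, "dp": [2, 0, 221], "yaw": -0.01},
    {"grip": 1, "dp": [2, 0, 221], "yaw": -0.01},
    {"grip": 1, "dp": [2, 0, 221], "yaw": -0.01},
  ],
)

```text
time_s: 2.78
tcp_pos: [0.5783, -0.1564, 0.0065]
eef_rot: [-179.9, -0.0, -69.9]
contact_force: [0.3, -0.4, 1.1]
gripper_width: 0.0873
```

```bash
python3 snap.py w2
```

```text
2.775 [ 0.57832047 -0.15642317  0.00650299] [-1.79917201e+02 -3.05943623e-02 -6.98871831e+01] [  3.5  26.3 -23.3   0.  -40.2  16.6] [ 0.34332023 -0.40855802  1.09916442] 0.08727929629636015
```

View pics/w2.png

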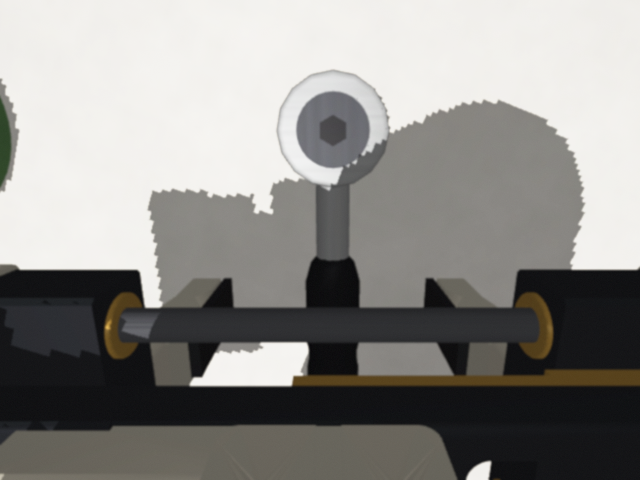

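The fingers straddle the grip, and the head is centred at (333,129). I'll work out where the head sits relative to the TCP.

```bash
cat > rel.py <<'E'
import sys
from h import *
# head px in wrist image -> position in tool frame xy, given head-top height
n,u,v,z=sys.argv[1],*map(float,sys.argv[2:5])
c,s=pickle.load(open(n+".pkl","rb"))
p=unproj(c,[u,v],z,s)[0];Rm=R.from_euler('xyz',s["eef_rot"],degrees=True).as_matrix()
print("world",p,"tool",(Rm.T@(p-s["tcp_pos"])*1000).round(1))
E
python3 rel.py w2 333 128 .024; python3 rel.py w2 333 283 .02
```

```text
world [ 0.60232577 -0.22779993  0.024     ] tool [ 75.3   2.  -17.5]
world [ 0.58072777 -0.1697235   0.02      ] tool [ 13.3   2.3 -13.5]
```

Emit:
apply_moves(
  commands=[
    {"grip": 1, "dp": [0, 2, 2.5], "yaw": 0},
    {"grip": 0.2, "dp": [0, 2, 2.5], "yaw": 0},
    {"grip": 0.2, "dp": [0, 2, 2.5], "yaw": 0},
    {"grip": 0.2, "dp": [0, 2, 2.5], "yaw": 0},
    {"grip": 0.2, "dp": [0, 2, 2.5], "yaw": 0},
    {"grip": 0.1, "dp": [0, 2, 2.5], "yaw": 0},
    {"grip": 0.1, "dp": [0, 2, 2.5], "yaw": 0},
    {"grip": 0.1, "dp": [0, 2, 2.5], "yaw": 0},
  ],
  newtons=30,
)

```text
time_s: 3.82
tcp_pos: [0.576, -0.157, 0.0031]
eef_rot: [-180.0, -0.0, -69.9]
contact_force: [-0.6, 0.5, -0.2]
gripper_width: 0.0233
```

Emit:
apply_moves(
  commands=[
    {"grip": 0.1, "dp": [0, 0, -20], "yaw": 0},
    {"grip": 0.1, "dp": [0, 0, -60], "yaw": 0},
    {"grip": 0.1, "dp": [0, 0, -100], "yaw": 0},
    {"grip": 0.1, "dp": [0, 0, -120], "yaw": 0},
    {"grip": 0.1, "dp": [0, 0, -120], "yaw": 0},
    {"grip": 0.1, "dp": [0, 0, -120], "yaw": 0},
  ],
)

```text
time_s: 4.58
tcp_pos: [0.5748, -0.1569, 0.1216]
eef_rot: [179.9, 0.1, -69.9]
contact_force: [0.4, -0.1, -2.7]
gripper_width: 0.0232
```

```bash
python3 snap.py w3
```

```text
4.575 [ 0.57481358 -0.15687774  0.12162518] [ 1.79895843e+02  6.77850418e-02 -6.99147567e+01] [  3.5  18.3 -17.4  -0.  -54.4  16.6] [ 0.40373926 -0.13818652 -2.74434574] 0.02316159434023534
```

View pics/w3.png

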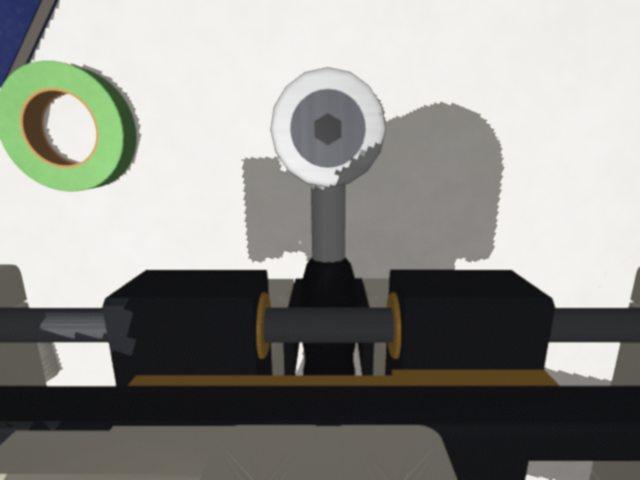

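Emit:
apply_moves(
  commands=[
    {"grip": 0.1, "dp": [-40, -4, -10], "yaw": -0.18},
    {"grip": 0.1, "dp": [-80, -8, -20], "yaw": -0.36},
    {"grip": 0.1, "dp": [-120, -12, -30], "yaw": -0.54},
    {"grip": 0.1, "dp": [-165, -17, -30], "yaw": -0.72},
    {"grip": 0.1, "dp": [-210, -21, -30], "yaw": -0.9},
    {"grip": 0.1, "dp": [-250, -25, -30], "yaw": -1.08},
    {"grip": 0.1, "dp": [-290, -29, -30], "yaw": -1.26},
    {"grip": 0.1, "dp": [-320, -32, -30], "yaw": -1.38},
    {"grip": 0.1, "dp": [-336, -33, -30], "yaw": -1.433},
    {"grip": 0.1, "dp": [-336, -33, -30], "yaw": -1.433},
    {"grip": 0.1, "dp": [-336, -33, -30], "yaw": -1.433},
  ],
)

```text
time_s: 6.0
tcp_pos: [0.4911, 0.1691, 0.1525]
eef_rot: [180.0, 0.1, 12.1]
contact_force: [-0.0, -0.6, -3.1]
gripper_width: 0.0232
```

```bash
python3 snap.py w4
```

```text
6.0 [0.49114776 0.16912116 0.15252759] [1.79968387e+02 6.00164320e-02 1.21277199e+01] [ 40.7   9.6 -24.7  -0.  -55.7  61.5] [-0.01175545 -0.57828565 -3.08883576] 0.023221768770517952
```

View pics/w4.png

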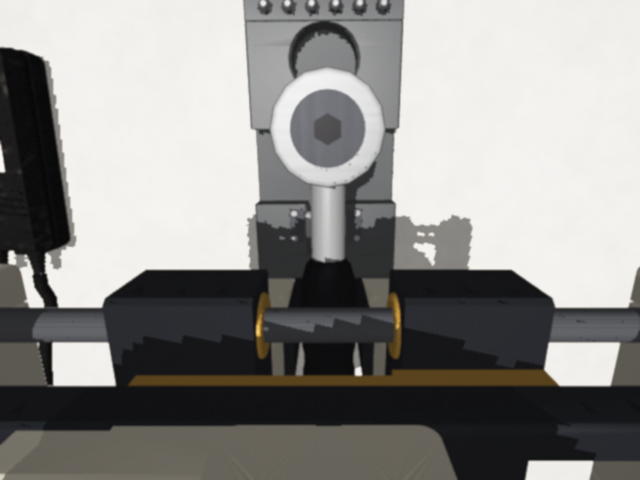

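The tool is held in line with the tray. The tray's deck edges show at rows near 130 and 203. I'll zoom in to measure.

```bash
python3 - <<'E'
from h import *
c,s=pickle.load(open("w4.pkl","rb"))
cv2.imwrite("pics/w4c.png",cv2.resize(c["color"][0:285,225:425,::-1],None,fx=2.1*4/3*.75,fy=2.1*4/3*.75,interpolation=cv2.INTER_CUBIC))
cv2.imwrite("pics/w4d.png",cv2.resize(c["color"][0:150,235:415,::-1],None,fx=4,fy=4,interpolation=cv2.INTER_CUBIC))
cv2.imwrite("pics/w4e.png",cv2.resize(c["color"][120:270,235:415,::-1],None,fx=4,fy=4,interpolation=cv2.INTER_CUBIC))
E
```

```text
(no output)
```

View pics/w4d.png

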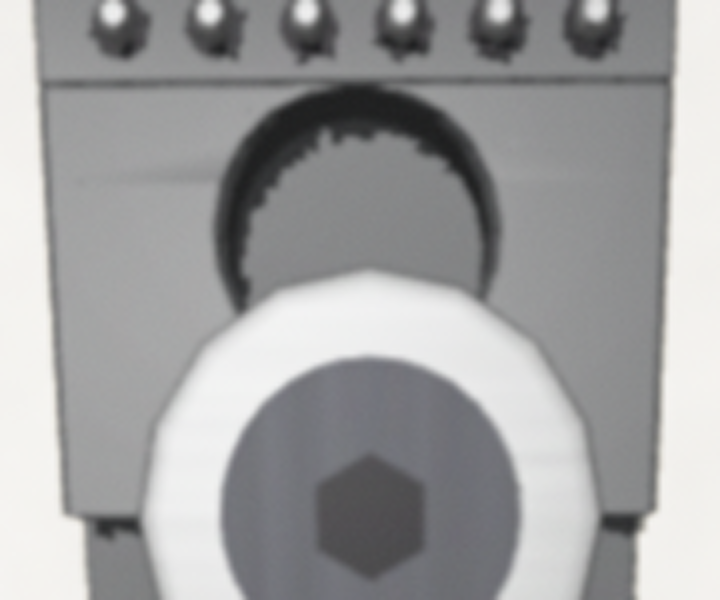

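View pics/w4e.png

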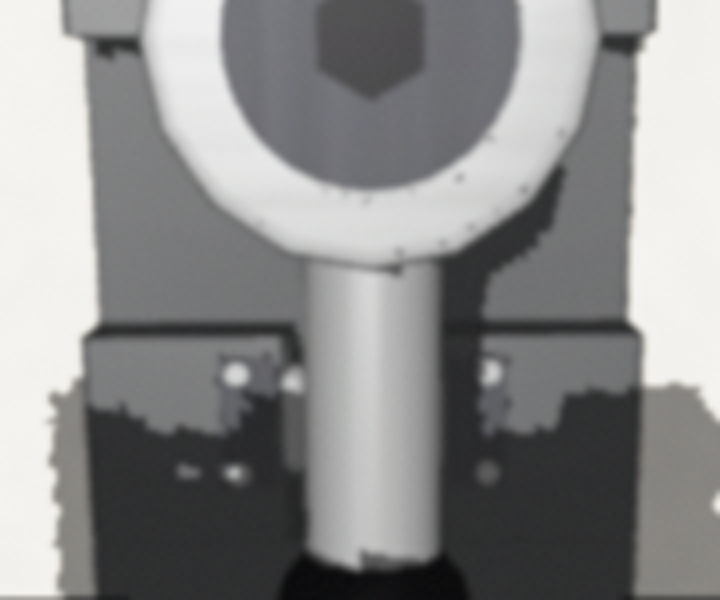

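Corners in the crops: front deck edge at (67,515) and (654,514), rear deck edge at (85,338) and (640,335) in the lower crop, recess top at (357,84), and head centre about (371,515).

```bash
cat > fit.py <<'E'
from h import *
def rigid(M,k):
    A=M-M.mean(0);B=k-k.mean(0);H=A.T@B;th=np.arctan2(H[0,1]-H[1,0],H.trace())
    Rm=np.array([[np.cos(th),-np.sin(th)],[np.sin(th),np.cos(th)]]);tt=k.mean(0)-Rm@M.mean(0)
    return Rm,tt,np.degrees(th),(k-(M@Rm.T+tt))*1000
E
python3 - <<'E'
from fit import *
c,s=pickle.load(open("w4.pkl","rb"))
o=lambda p,off:(np.array(p)+.5)/4-.5+off
px=np.r_[o([[67,515],[654,514]],[235,0]),o([[85,338],[640,335]],[235,120]),o([[357,84]],[235,0])]
M=np.array([[28,55],[28,-55],[-28,55],[-28,-55],[98.5,0]])/1000
k=unproj(c,px,.026,s)[:,:2]
Rm,tt,th,res=rigid(M,k);print(tt,th);print(res.round(1))
top=s["tcp_pos"][2]-.003+.024
hd=unproj(c,o([[371,515]],[235,0]),top,s)[0]
nk=unproj(c,o([[371,420]],[235,120]),top-.005,s)[0]
Rt=R.from_euler('xyz',s["eef_rot"],degrees=True).as_matrix()
print("head tool",(Rt.T@(hd-s["tcp_pos"])*1000).round(1),"neck",(Rt.T@(nk-s["tcp_pos"])*1000).round(1))
# desired TCP so that head over nest_head, tool y offset 0 at measured
nh=tt+Rm@[.075,0]
print("nest head",nh,"grip",tt)
E
```

```text
[0.5402488  0.18081989] 12.424384319866403
[[ 0.3 -0.9]
 [-0.4  0.9]
 [ 0.1 -1.2]
 [-0.3  1.1]
 [ 0.3  0.2]]
head tool [ 73.7   1.  -21.1] neck [ 37.6   1.  -16. ]
nest head [0.61349236 0.19695621] grip [0.5402488  0.18081989]
```

Emit:
apply_moves(
  commands=[
    {"grip": 0.1, "dp": [25, -1, 0], "yaw": -0.005},
    {"grip": 0.1, "dp": [51, -2, 0], "yaw": -0.005},
    {"grip": 0.1, "dp": [51, -2, 40], "yaw": -0.005},
    {"grip": 0.1, "dp": [51, -2, 80], "yaw": -0.005},
    {"grip": 0.1, "dp": [51, -2, 105], "yaw": -0.005},
    {"grip": 0.1, "dp": [51, -2, 112], "yaw": -0.005},
    {"grip": 0.1, "dp": [51, -2, 112], "yaw": -0.005},
    {"grip": 0.1, "dp": [51, -2, 112], "yaw": -0.005},
  ],
)

```text
time_s: 7.05
tcp_pos: [0.5416, 0.1829, 0.0424]
eef_rot: [-180.0, -0.1, 12.5]
contact_force: [0.4, -0.2, -2.7]
gripper_width: 0.023
```

```bash
python3 snap.py w5; python3 - <<'E'
from h import *
c,s=pickle.load(open("w5.pkl","rb"))
cv2.imwrite("pics/w5c.png",cv2.resize(c["color"][20:290,200:460,::-1],None,fx=2.2,fy=2.2,interpolation=cv2.INTER_CUBIC))
E
```

```text
7.05 [0.54164686 0.18292583 0.0423728 ] [-1.79958976e+02 -1.18351961e-01  1.24946327e+01] [ 38.3  21.5 -25.3   0.  -43.   64.2] [ 0.4290796  -0.23937418 -2.69804528] 0.02304112916774981
```

View pics/w5c.png

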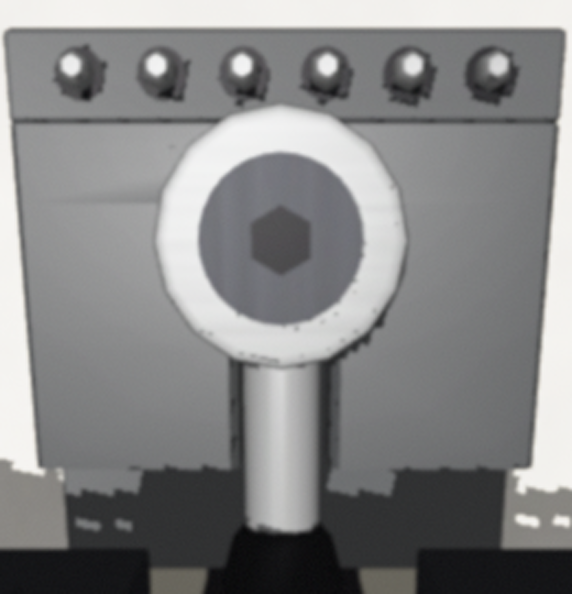

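```bash
python3 - <<'E'
from fit import *
c,s=pickle.load(open("w5.pkl","rb"))
o=lambda p:(np.array(p)+.5)/2.2-.5+np.array([200,20])
M=np.array([[28,55],[28,-55],[116,55],[116,-55]])/1000
k=unproj(c,o([[40,467],[532,467],[5,30],[565,30]]),.026,s)[:,:2]
Rm,tt,th,res=rigid(M,k);print(tt,th);print(res.round(1))
top=s["tcp_pos"][2]-.003+.024
for n,p,z in(("head",[281.5,237],top),("nk",[282.5,450],top-.005),("slot",[285.5,440],.026)):
    q=unproj(c,o([p]),z,s)[0][:2];print(n,"tray mm",(Rm.T@(q-tt)*1000).round(1))
E
```

```text
[0.5403461  0.18061208] 12.61667556772635
[[ 0.7 -0.6]
 [ 0.3  0.6]
 [-0.2 -0.8]
 [-0.7  0.7]]
head tray mm [75.8  0.7]
nk tray mm [39.4  0.6]
slot tray mm [34.6  0. ]
```

Emit:
apply_moves(
  commands=[
    {"grip": 0.1, "dp": [-0.6, 0.7, 0], "yaw": 0},
    {"grip": 0.1, "dp": [-0.6, 0.7, 6], "yaw": 0},
    {"grip": 0.1, "dp": [-0.6, 0.7, 12], "yaw": 0},
    {"grip": 0.1, "dp": [-0.6, 0.7, 17], "yaw": 0},
    {"grip": 0.1, "dp": [-0.6, 0.7, 21], "yaw": 0},
    {"grip": 0.1, "dp": [-0.6, 0.7, 21], "yaw": 0},
  ],
)

```text
time_s: 7.85
tcp_pos: [0.5403, 0.182, 0.0198]
eef_rot: [-180.0, 0.0, 12.5]
contact_force: [-1.1, 1.7, -1.9]
gripper_width: 0.0235
```

```bash
python3 snap.py w6; python3 - <<'E'
from h import *
c,s=pickle.load(open("w6.pkl","rb"))
cv2.imwrite("pics/w6c.png",cv2.resize(c["color"][20:290,200:460,::-1],None,fx=2.2,fy=2.2,interpolation=cv2.INTER_CUBIC))
E
```

```text
7.85 [0.54029551 0.18201431 0.01976928] [-1.79994072e+02  9.85592201e-03  1.25018574e+01] [ 38.3  23.2 -26.5  -0.  -40.3  64.2] [-1.0702155   1.68217811 -1.86421772] 0.023508120613568526
```

View pics/w6c.png

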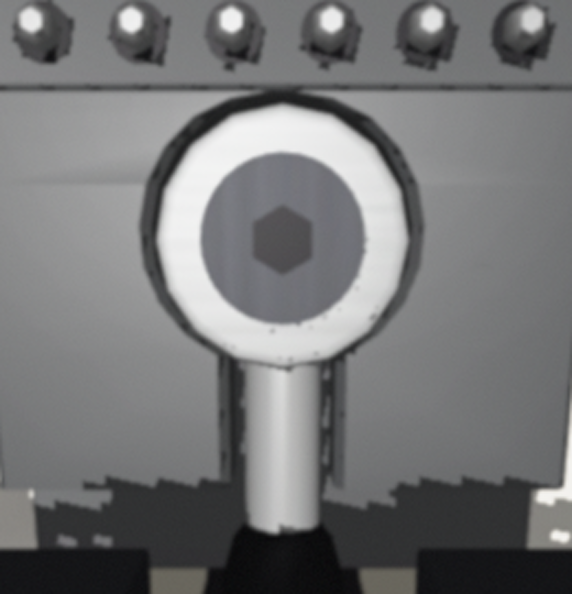

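The head sits inside the recess with an even margin all round. I'll press down gently while still gripping.

Emit:
apply_moves(
  commands=[
    {"grip": 0.1, "dp": [0, 0, 3], "yaw": 0},
    {"grip": 0.1, "dp": [0, 0, 6], "yaw": 0},
    {"grip": 0.1, "dp": [0, 0, 8], "yaw": 0},
    {"grip": 0.1, "dp": [0, 0, 10], "yaw": 0},
    {"grip": 0.1, "dp": [0, 0, 10], "yaw": 0},
  ],
)

```text
time_s: 8.52
tcp_pos: [0.541, 0.1821, 0.0106]
eef_rot: [-180.0, -0.1, 12.5]
contact_force: [-0.4, 1.5, 3.1]
gripper_width: 0.0229
```

```bash
python3 snap.py w7
```

```text
8.525 [0.54099811 0.18213457 0.01059984] [-1.79972382e+02 -9.61418126e-02  1.25237003e+01] [ 38.3  24.  -26.9   0.  -39.   64.3] [-0.37432788  1.49511348  3.0884783 ] 0.022908204583574995
```

View pics/w7.png

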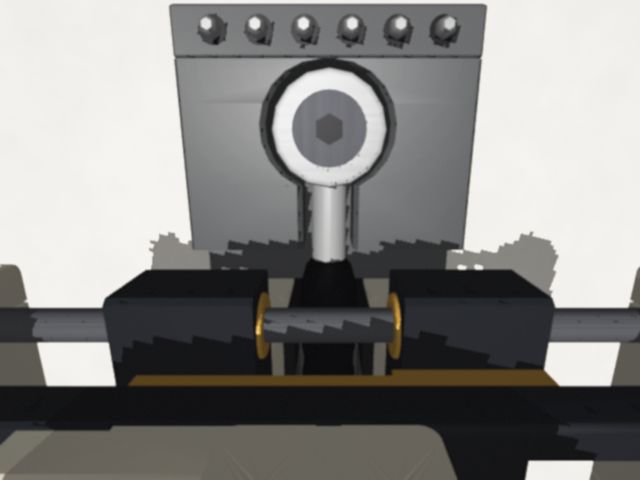

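Emit:
apply_moves(
  commands=[
    {"grip": 0.6, "dp": [0, 0, 0], "yaw": 0},
    {"grip": 0.6, "dp": [0, 0, 0], "yaw": 0},
    {"grip": 0.6, "dp": [0, 0, 0], "yaw": 0},
    {"grip": 0.6, "dp": [0, 0, -30], "yaw": 0},
    {"grip": 0.6, "dp": [0, 0, -70], "yaw": 0},
    {"grip": 0, "dp": [-45, 0, -90], "yaw": 0},
    {"grip": 0, "dp": [-80, 0, -120], "yaw": 0},
    {"grip": 0, "dp": [-110, 0, -120], "yaw": 0},
    {"grip": 0, "dp": [-110, 0, -120], "yaw": 0},
    {"grip": 0, "dp": [-110, 0, -120], "yaw": 0},
  ],
)

```text
time_s: 9.82
tcp_pos: [0.4333, 0.1582, 0.1303]
eef_rot: [-180.0, -0.0, 12.5]
contact_force: [0.9, 0.4, 0.1]
gripper_width: 0.0084
```

```bash
python3 snap.py w8
```

```text
9.825 [0.43331513 0.15817277 0.13025911] [-1.79990868e+02 -3.41271459e-02  1.25251995e+01] [ 44.6   5.4 -33.2   0.  -51.3  57.9] [0.94746123 0.37699042 0.10832934] 0.008377306973719916
```

View pics/w8.png

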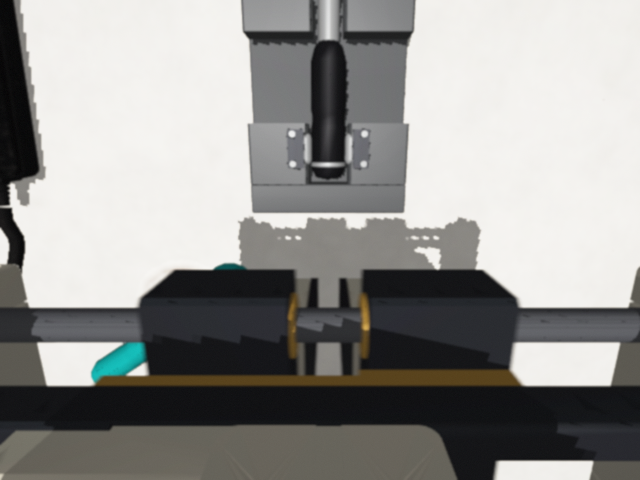

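The tail sits in line, still up on the rollers near (328,150), with the head in. Next I'll press at tool x = -45 mm with the shut fingers.

Emit:
apply_moves(
  commands=[
    {"grip": 0, "dp": [30, 0, 0], "yaw": 0},
    {"grip": 0, "dp": [65, 0, 20], "yaw": 0},
    {"grip": 0, "dp": [65, 0, 60], "yaw": 0},
    {"grip": 0, "dp": [65, 0, 80], "yaw": 0},
    {"grip": 0, "dp": [65, 0, 86], "yaw": 0},
    {"grip": 0, "dp": [65, 0, 88], "yaw": 0},
    {"grip": 0, "dp": [65, 0, 90], "yaw": 0},
  ],
)

```text
time_s: 10.75
tcp_pos: [0.4971, 0.1725, 0.0408]
eef_rot: [-180.0, -0.1, 12.5]
contact_force: [-1.3, 0.1, -0.0]
gripper_width: 0.0002
```

Emit:
apply_moves(
  commands=[
    {"grip": 0, "dp": [0, 0, 2], "yaw": 0},
    {"grip": 0, "dp": [0, 0, 4], "yaw": 0},
    {"grip": 0, "dp": [0, 0, 6], "yaw": 0},
    {"grip": 0, "dp": [0, 0, 8], "yaw": 0},
    {"grip": 0, "dp": [0, 0, 9], "yaw": 0},
    {"grip": 0, "dp": [0, 0, 10], "yaw": 0},
  ],
)

```text
time_s: 11.5
tcp_pos: [0.4964, 0.172, 0.0301]
eef_rot: [180.0, -0.0, 12.5]
contact_force: [-2.2, 0.4, 8.1]
gripper_width: 0.0005
```

Emit:
apply_moves(
  commands=[
    {"grip": 0, "dp": [0, 0, 1], "yaw": 0},
    {"grip": 0, "dp": [0, 0, 2], "yaw": 0},
    {"grip": 0, "dp": [0, 0, 2.5], "yaw": 0},
    {"grip": 0, "dp": [0, 0, 2.5], "yaw": 0},
  ],
)

```text
time_s: 12.0
tcp_pos: [0.4965, 0.172, 0.0298]
eef_rot: [180.0, -0.0, 12.6]
contact_force: [-9.2, -1.8, 26.3]
gripper_width: 0.0005
```

It goes hard at z = 0.0298, which matches the home top height of 30 mm. I'll retract and look.

Emit:
apply_moves(
  commands=[
    {"grip": 0, "dp": [0, 0, -10], "yaw": 0},
    {"grip": 0, "dp": [0, 0, -50], "yaw": 0},
    {"grip": 0, "dp": [-20, 0, -100], "yaw": 0},
    {"grip": 0, "dp": [-65, 0, -120], "yaw": 0},
    {"grip": 0, "dp": [-65, 0, -120], "yaw": 0},
    {"grip": 0, "dp": [-65, 0, -120], "yaw": 0},
  ],
)

```text
time_s: 12.75
tcp_pos: [0.4331, 0.1582, 0.1479]
eef_rot: [-180.0, -0.1, 12.5]
contact_force: [-0.3, 0.7, -0.5]
gripper_width: 0.0004
```

```bash
python3 snap.py w9; python3 - <<'E'
from h import *
from plant import capture
c,s=pickle.load(open("w9.pkl","rb"))
w=capture("side");t=capture("top")
pickle.dump((w,t),open("st1.pkl","wb"))
a=cv2.resize(w["color"][270:330,250:365,::-1],None,fx=5,fy=5,interpolation=cv2.INTER_CUBIC)
cv2.imwrite("pics/side1c.png",a)
cv2.imwrite("pics/top1.png",t["color"][:,:,::-1])
E
```

```text
12.75 [0.43311558 0.15820764 0.14793385] [-1.79964758e+02 -6.06197844e-02  1.25289040e+01] [ 44.6   4.2 -31.9   0.  -53.9  57.9] [-0.27795506  0.71952108 -0.52565816] 0.00042070782723154356
```

View pics/w9.png

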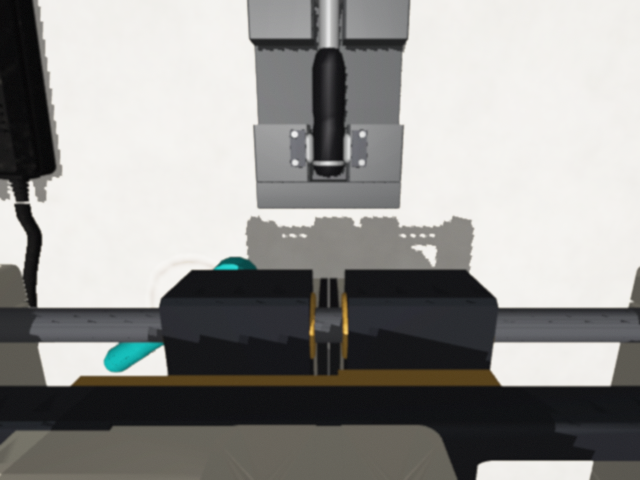

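View pics/side1c.png

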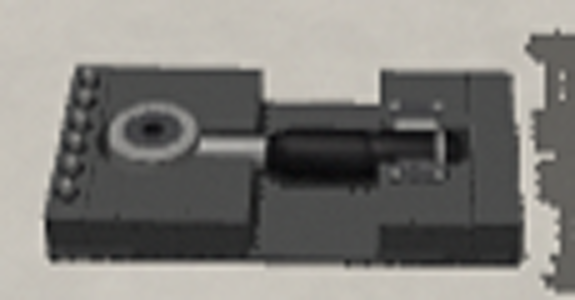

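View pics/top1.png

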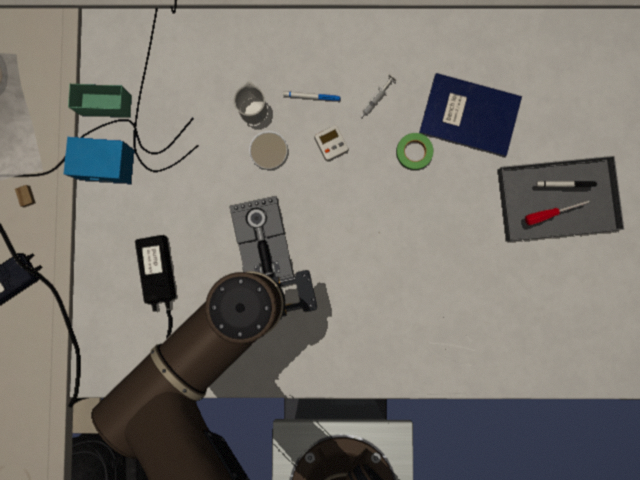

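The tail looks seated between the rollers, the head is in the recess, and the bystanders are unmoved. I'll check the heights numerically by projecting the home and raised poses into the side and wrist pictures.

```bash
python3 - <<'E'
from h import *
w,t=pickle.load(open("st1.pkl","rb"));c,s=pickle.load(open("w9.pkl","rb"));c8,s8=pickle.load(open("w8.pkl","rb"))
th=np.radians(12.5);Rm=np.array([[np.cos(th),-np.sin(th)],[np.sin(th),np.cos(th)]]);T=np.array([.5403,.1809])
def P(x,y,z):return np.r_[T+Rm@[x,y],z]
def outline(x0,x1,r,z0,z1):  # silhouette pts of cylinder
    return [P(x,r*np.cos(a),z+r*np.sin(a)) for x,z in np.linspace([x0,z0],[x1,z1],6) for a in np.linspace(0,2*np.pi,24)]
head=lambda z:[P(.075+.021*np.cos(a),.021*np.sin(a),z) for a in np.linspace(0,6.28,40)]
def draw(cc,st,box,f,name):
    outs=[]
    for tail in (.018,.030):
        im=cc["color"][box[1]:box[3],box[0]:box[2],::-1]
        im=cv2.convertScaleAbs(cv2.resize(im,None,fx=f,fy=f,interpolation=cv2.INTER_CUBIC),alpha=1.6)
        sl=(tail-.018)/.12
        for pts,col in((outline(-.065,.024,.012,.018+sl*.14,.018+sl*.051),(0,255,255)),(head(.030),(0,255,0))):
            q=((proj(cc,pts,st)-box[:2]+.5)*f-.5).astype(np.int32)
            cv2.polylines(im,[cv2.convexHull(q.reshape(-1,1,2))],True,col,1)
        outs.append(im)
    cv2.imwrite(name,np.vstack(outs) if outs[0].shape[1]>outs[0].shape[0] else np.hstack(outs))
draw(w,None,(255,275,365,330),5,"pics/ov_side.png")
draw(c,s,(240,0,420,220),2,"pics/ov_w9.png")
draw(c8,s8,(240,0,420,220),2,"pics/ov_w8.png")
E
```

```text
(no output)
```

View pics/ov_side.png

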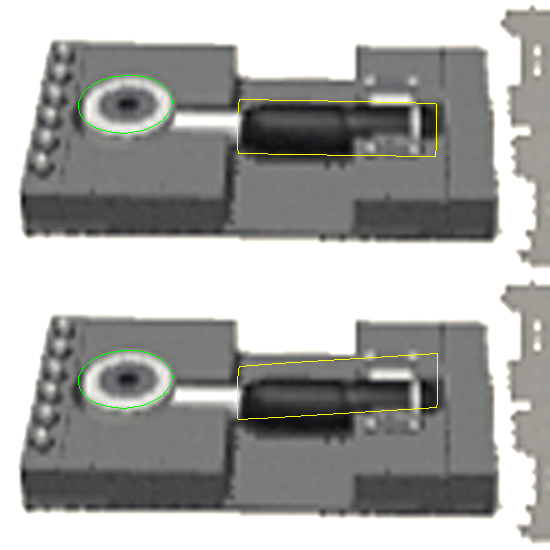

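View pics/ov_w9.png

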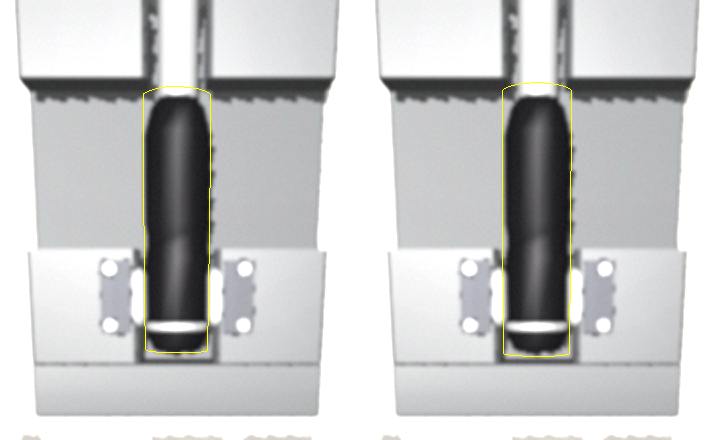

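View pics/ov_w8.png

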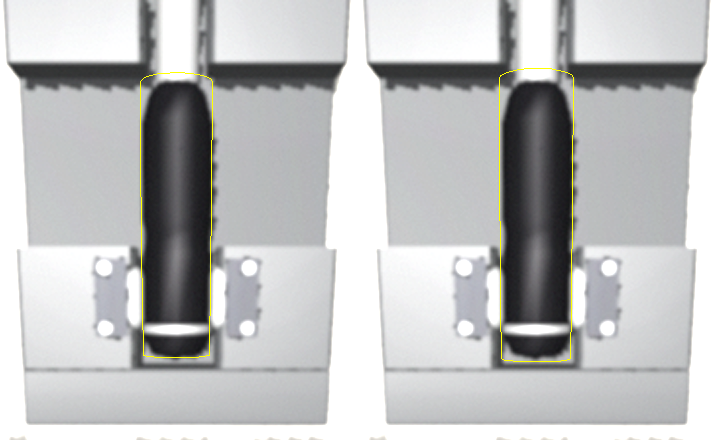

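In the side view, the level home outline (upper overlay) fits the grip and head, and the raised-tail outline clearly doesn't. The gripper is clear of everything, so I'm handing in.

```bash
python3 - <<'E'
from plant import close_job,get_state
s=get_state();print(s["time_s"],s["contact_force"])
print(close_job())
E
```

```text
12.9 [-0.34373088 -0.49665655 -0.04370595]
the job is handed in; nothing more can be done
None
```

The ratchet handle is in its cutout tray, with the head in the round recess and the grip pressed down past the rollers. I handed the job in at 12.9 s; no verdict is reported.

- **What I did:** I found the tool and tray in the top and wrist pictures. I gripped the handle at its middle, turned it about 82° to match the tray and lowered it in. Then I let go and pressed the tail down with the shut fingers. It stopped hard at 29.8 mm, against a home top height of 30 mm, with 26 N at the end of the press.
- **Last checks:** In the side view, the level home outline fits the head and grip, and the outline with the tail still up on the rollers does not. In the last top picture the petri dish, timer and tape roll have not moved. The gripper was retracted and touching nothing.
- **What disagreed:** The camera measurements differed by about 1 mm, within the 2 mm calibration, and no check failed. In the wrist view the home and raised outlines look almost the same, so the height check rests on the side view and the hard stop.

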